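# Fit the battery and click the slide cover shut on a bench data logger

### The job

Change the battery of the data logger: set the battery block flat in its cradle in the open bay, terminals towards the bay's brass contacts, then lay the loose cover on the deck and slide it under the two rails, tab first, until its tab has clicked behind the steel ledge. Feel for the click and do not ram the cover against its stop (30 N there breaks the plastic), let go, and leave the beaker, vial and stopper standing nearby undisturbed.

Things in the scene. Friction and masses are not known exactly. Their poses are not given: they have to be found in the camera images.
- logger: bench data logger, grey housing 184 (x) x 128 mm, too heavy to shift. Origin: centre of its underside; z up; its x is the way the cover slides home (at yaw 0 away from the robot). Flat deck 42 mm up: plain from x -92 to -9 mm; then an open bay x -9 to 43, y +-38, with deck strips y 38 to 47 at its sides; then deck with a steel strike plate
- bay (a point): centre of the bay's floor: logger x 17, 20 mm up, 22 mm below the deck; axes as the logger's. Two ribs along x, 8 mm high, inner faces at y +-15.5 mm, sloped outwards at the top, outer faces at +-19, and the bay's end walls at x +-26 make the battery's cradle, 31 x 52 mm; finger room between the ribs and the bay's sides at y +-38. Brass contacts on the +x end wall
- rail_mouth (a point): midway between the near ends of the rails, on the deck (logger x 6, 42 mm up); axes as the logger's. The rails run 61 mm along +x: walls at y +-47.5 mm, lips 5.5 to 9 mm above the deck reach in to y +-40.5, so the channel is 95 mm wide and 5.5 mm high. Flared guides 7 mm high before it widen to y +-52 at 13 mm before the mouth
- strike_nominal (a point): nominal place of the stop on the steel strike, on the deck (logger x 65, 42 mm up); axes as the logger's. Rubber-faced stop 7 mm high, y +-32. A ledge before it, 4 mm high, y +-8: ramp from x -12.2, top from -7.2, steep back at -5.8 mm. The strike sits in slotted screw holes: ledge and stop together lie up to 3.5 mm to either side (along x) of here, unmeasured
- cover: grey sliding cover plate 79 (x, -41 to 38) x 92 (y) x 4 mm, 75 g; origin: on its underside, midway in y; z up; its +x edge leads, with the flexible tab in its middle. Home it lies on the deck at logger y 0, x 25.2 to 27 mm (1.8 mm play between click and stop), plus the strike's offset. A push of more than 30 N against the stop breaks the plastic
- cover_fin (a point): middle of the cover's thumb fin, at cover x -19, y 0, 10 mm above its underside; axes as the cover's. The fin is 30 mm long in x, 12 mm thick in y, and stands 4 to 17 mm above the cover's underside: pinch it from above with the fingers closing along y
- tab_tip (a point): top of the free end of the cover's sprung tab (tongue 29 x 15 mm), with a 3 mm long tooth below it, level with the cover's underside. At rest at cover x 36, y 0, z 6.2 mm; it rises 2 to 4 mm as the tooth climbs the ledge, from about 10 mm before the stop; the push rises to about 11 to 19 N, then the tab snaps down and the cover soon meets the stop
- battery: battery block 45 (x, with its terminals) x 26 (y) x 18 mm (z), about 60 g, metal sleeve and black ends. Origin: centre of its underside; two snap terminals on its +x end
- battery_terminals (a point): middle of the battery's terminal end, 22.5 mm in +x from its origin, 9 mm up
- beaker_50: small glass beaker, 44 mm wide, 58 mm high, standing by; origin under its centre
- vial_1: glass sample vial with black cap, 25 mm wide, 63 mm high, standing by; origin under its centre
- stopper_2: red-brown rubber stopper, 31 mm wide, 26 mm high, standing by; origin under its centre

How it is judged:
On the way, in this order (a step that is already met when the one before it is completed fails the run):
1. the battery lies flat in its cradle, terminals towards the contacts (horizontal distance between battery and bay below 0.006 m and z of battery in the frame of bay below 0.003 m and angle between battery's own z axis and vertical below 0.1 rad and x of battery_terminals in the frame of bay above 0.016 m and contact force between the fingers and battery below 0.2 N), for 0.2 s.
2. the cover lies under the rails, its leading edge at least 8 mm in (z of cover in the frame of logger between 0.0405 and 0.0445 m and y of cover in the frame of logger between -0.004 and 0.004 m and angle between the x axis of cover and the x axis of logger, either way round below 0.07 rad and x of cover in the frame of logger above -0.024 m), for 0.1 s.
At the end, for the whole second after the job is handed in: Battery flat in its cradle (within 6 mm, terminals to the contacts); cover level under both rails (4 mm, 4 degrees), tab past the ledge (cover origin beyond logger x 21.5 mm) and sprung back (tip within 0.5 mm of rest); cover at rest (horizontal distance between battery and bay below 0.006 m and z of battery in the frame of bay below 0.003 m and angle between battery's own z axis and vertical below 0.1 rad and x of battery_terminals in the frame of bay above 0.016 m and z of cover in the frame of logger between 0.0405 and 0.0445 m and y of cover in the frame of logger between -0.004 and 0.004 m and angle between the x axis of cover and the x axis of logger, either way round below 0.07 rad and x of cover in the frame of logger above 0.0215 m and z of tab_tip in the frame of cover below 0.0067 m and angle between cover's own z axis and vertical below 0.03 rad and linear speed of cover below 0.01 m/s); the robot touches nothing.
It fails at once if the cover is rammed against its stop on the strike with more than 30 N (contact force between cover and strike_c0 above 30 N).
It fails at once if the beaker is knocked or pushed more than 15 mm (distance of beaker_50 from where it was at the start of the episode above 0.015 m).
It fails at once if the vial is knocked or pushed more than 15 mm (distance of vial_1 from where it was at the start of the episode above 0.015 m).
It fails at once if the stopper is knocked or pushed more than 15 mm (distance of stopper_2 from where it was at the start of the episode above 0.015 m).
It also fails if it takes over 67 s, if anything falls off the work surface, if the arm or the gripper's body presses on something with over 40 N, if the wrist force passes 120 N, or if a joint passes its speed limit or range.

### The arm

A 6-joint arm with a two-finger parallel gripper is mounted at the origin on a cart in front of the work surface, level with it; the furniture and walls round the work are solid. World frame = base frame: x ahead of the robot, y to its left, z up, the work surface at z = 0. Lengths are in m, angles in rad, forces in N, time in s.
With the tool pointing down it reaches from about 0.25 to 0.725 m from the base axis. Payload 4 kg.
Tool frame: the origin (TCP) lies midway between the tips of the shut fingers; the grasp point (between the pads) lies 19 mm behind it (env.hold_point_z is the distance from the TCP to the grasp point, in m); z points along the fingers, y is the line along which they close (so a half turn about z gives the same grasp; the last joint's range is limited). The gripper opens to 85 mm and grips with 20 to 120 N. Pads are 22 mm wide; open, the fingers measure 114 mm over their backs; the gripper's body (76 mm by 85 mm) begins 54 mm behind the grasp point. The pads swing forward as they close: fully open they stand 13 mm farther back than shut.
Start: joints at [-1.164, 0.241, 0.005, 1.335, 0, 1.571], TCP at [0.198, -0.459, 0.231] pointing down, gripper open.
Joint ranges: [-2.72, 2.72], [-1.05, 1.87], [-1.09, 1.28], [-1.99, 2.15], [-1.42, 1.44], [-3.14, 3.14]. Speed limits (rad/s): [2.79, 2.79, 3.14, 3.14, 3.14, 3.14].

### API

Orientations are given as [roll, pitch, yaw] about the fixed x, y, z axes, in that order (R = Rz(yaw) Ry(pitch) Rx(roll)).
In Python, from plant import env gives the robot as it stands.
- The arm moves only by the shell command python3 jog.py [FORCE], which reads ROWS from standard input. ROWS is a JSON object whose key "moves" holds a list of rows, 1 to 8 of them, each of 5 numbers: the finger opening in m, then dx, dy, dz in mm, then a turn about the tool's z in rad; each row is the pose to reach, as a shift and turn from the pose commanded when the command began, along the tool's axes at that moment; what a row does not reach only later rows make up. A row lasts 1/10 s, in which the tool goes at most 0.05 m and 0.15 rad, less where a joint would pass 70% of its speed; a pose out of reach is approached as far as the arm can. The fingers move at their own pace and stop on an object; FORCE is the grip in N (left out, the last holds). Time passes only in rows, so rows that do not move let the fingers close. It prints the time, the measured TCP pose, the force, the opening and the grip force at its end. Input that does not fit is refused with a message, and nothing moves.
- env.observe(): the state, without advancing time (a new reading comes with each control period).
- env.get_image(name): name is "scene" or "top" or "wrist"; returns a dict with "pixels" (420x560x3 uint8, red, green, blue), "fx", "fy", "cx", "cy" (pixels), "extrinsics" (4x4, takes a point from world to camera coordinates). Camera axes: x right, y up, looking along -z (the intrinsics and any distortion apply to the point x, -y, -z); pixel columns grow to the right and rows downward; lengths in m; the calibration is good to about 2 mm. A picture is of the moment at which its call begins. There is no depth.
- env.job_done(): hands the job in; it is judged then, once.
The state is a dict: "time": time; "joints": joint angles; "joint_velocities": joint speeds; "effort": joint torques, N m; "position": TCP position; "tcp_rot": TCP orientation; "force": force on the tool from outside, world axes, zero at the start; "moment": the same for the moment, N m; "width": finger opening in m; "finger_force": force on a finger pad.
Only numpy, scipy, OpenCV 4.12 (cv2) and the standard library are available. Lean on these libraries where they do the work, as an engineer would, in place of code of your own. Each camera call takes 0.05 s, during which the arm holds its last target. There are 200 camera calls.

## Working session

There is one attempt and no reset: what is moved stays moved. The work goes in short steps, Python scripts to look and compute and a shell command to move; the robot and the scene stay as the last step left them, time stands still between calls to the robot, and variables do not carry over. Pictures are saved under pics/ and viewed, at most 10 in all, crops included, and the job is handed in when it is done.

```bash
ls; mkdir -p pics; python3 - <<'E'
from plant import env
import cv2
for n in("scene","top"):
    im=env.get_image(n); cv2.imwrite(f"pics/{n}0.png",im["pixels"][:,:,::-1])
    print(n,im["fx"],im["fy"],im["cx"],im["cy"],[k for k in im]); print(im["extrinsics"].round(4))
o=env.observe(); print(o); print(env.hold_point_z)
E
```

```text
jog.py
pics
plant.py
scene 420.6834505432275 420.6834505432275 277.1278340230556 205.68076926694204 ['pixels', 'fx', 'fy', 'cx', 'cy', 'extrinsics']
[[ 0.6758 -0.7369  0.0131 -0.5123]
 [ 0.3994  0.3811  0.8338 -0.2126]
 [-0.6195 -0.5583  0.5519 -0.6358]
 [ 0.      0.      0.      1.    ]]
top 496.91211660199076 496.91211660199076 278.515089343205 214.31520642968488 ['pixels', 'fx', 'fy', 'cx', 'cy', 'extrinsics']
[[-0.0537 -0.9985 -0.0076 -0.1434]
 [ 0.9736 -0.054   0.2219 -0.5812]
 [-0.222   0.0045  0.975  -0.937 ]
 [ 0.      0.      0.      1.    ]]
{'time': 0.1, 'joints': array([-1.16403065e+00,  2.41369754e-01,  3.87384609e-03,  1.33520655e+00,
       -1.18913711e-05,  1.57076152e+00]), 'joint_velocities': array([-0.00035139, -0.00164896,  0.00169729,  0.00106256, -0.00129911,
        0.00128818]), 'effort': array([-3.25141882e-04, -3.73137546e+01,  2.53010327e+01,  1.08775040e-02,
       -1.20828490e-04, -3.85326011e-07]), 'position': array([ 0.19759505, -0.45868843,  0.23049163]), 'tcp_rot': array([-3.13968653e+00,  1.18250091e-05,  4.06800501e-01]), 'force': array([0.67636598, 0.28083201, 0.48316047]), 'moment': array([ 0.01223587, -0.01671   , -0.06552788]), 'finger_force': 0.0, 'width': 0.08531478085881843}
0.0187
```

View pics/top0.png

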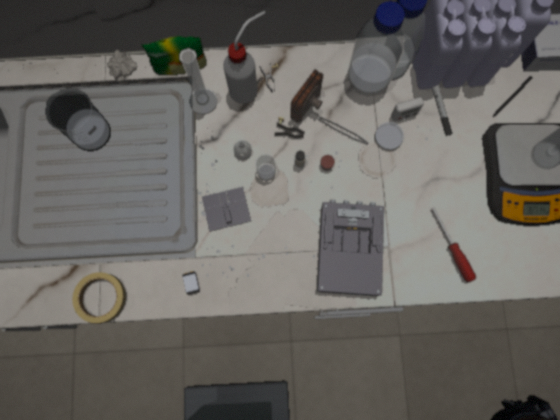

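View pics/scene0.png

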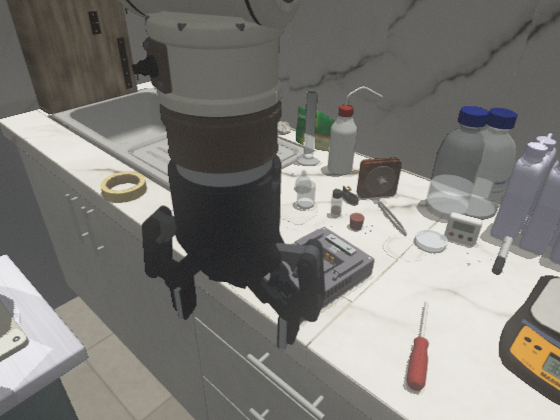

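The top view shows the logger at about (350,248), the cover at (228,208) and probably the battery at (191,283). The beaker is at (265,170), the vial at (300,158) and the stopper at (327,162). The scene view is mostly blocked by the arm. Next I'll get rough positions and zoom in.

```bash
cat > h.py <<'E'
import numpy as np, cv2
from plant import env
def ray(im,u,v,z):
    "world point on plane z seen at pixel u,v"
    R=im["extrinsics"][:3,:3];t=im["extrinsics"][:3,3]
    c=-R.T@t; d=R.T@np.array([(u-im["cx"])/im["fx"],-(v-im["cy"])/im["fy"],-1])
    return c+d*(z-c[2])/d[2]
def proj(im,p):
    q=im["extrinsics"][:3,:3]@np.asarray(p)+im["extrinsics"][:3,3]
    return im["cx"]+im["fx"]*q[0]/-q[2], im["cy"]-im["fy"]*q[1]/-q[2]
def save(im,name,box=None,s=1):
    p=im["pixels"][:,:,::-1]
    if box: x0,y0,x1,y1=box; p=p[y0:y1,x0:x1]
    cv2.imwrite("pics/"+name,cv2.resize(p,None,fx=s,fy=s,interpolation=cv2.INTER_CUBIC))
E
python3 - <<'E'
from h import *
im=env.get_image("top"); save(im,"topc.png",(170,140,400,310),3.4)
for n,u,v,z in [("logger",351,248,.042),("cover",228,208,.003),("bat",191,283,.018),("beaker",265,170,.03),("vial",300,158,.05),("stop",327,162,.026)]:
    print(n,ray(im,u,v,z).round(3))
print(env.get_image("wrist")["extrinsics"].round(3))
E
```

```text
logger [ 0.5   -0.318  0.042]
cover [ 0.606 -0.067  0.003]
bat [0.449 0.012 0.018]
beaker [ 0.679 -0.152  0.03 ]
vial [ 0.694 -0.227  0.05 ]
stop [ 0.691 -0.285  0.026]
[[ 0.396 -0.918 -0.002 -0.5  ]
 [ 0.869  0.375 -0.323  0.043]
 [ 0.297  0.126  0.946 -0.382]
 [ 0.     0.     0.     1.   ]]
```

View pics/topc.png

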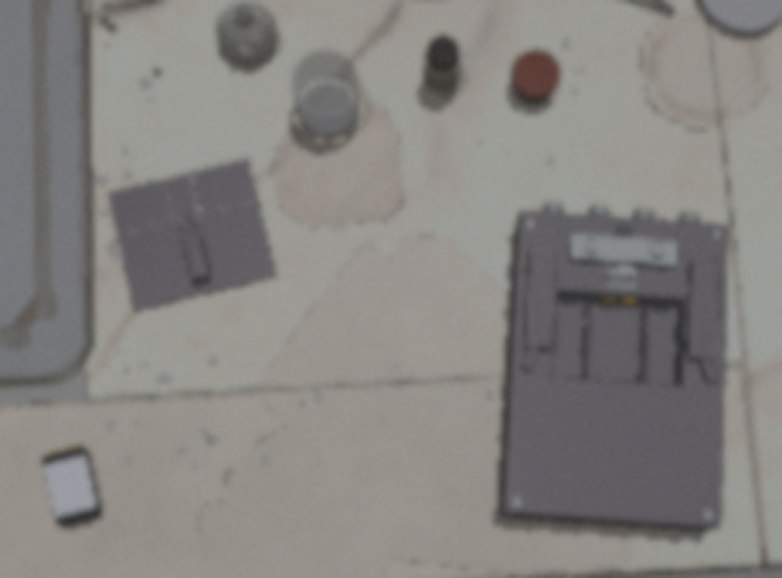

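The cover's fin is on its robot side, so its tab points away from the robot at a small positive yaw. The battery's long axis also points away from the robot at a yaw of about 0.1. I'll use the wrist camera over the logger first, then over the other two.

Careful with the scale: shifts go in mm. That gives: 0.35 m is 350.

```bash
echo '{"moves": [[0.085, 350, 0, 0, 0.4], [0.085, 350, 0, 0, 0.4], [0.085, 350, 0, 0, 0.4], [0.085, 350, 0, 0, 0.4], [0.085, 350, 0, 0, 0.4], [0.085, 350, 0, 0, 0.4], [0.085, 350, 0, 0, 0.4], [0.085, 350, 0, 0, 0.4]]}' | python3 jog.py
echo '{"moves": [[0.085, 0, 0, 0, 0], [0.085, 0, 0, 0, 0]]}' | python3 jog.py
python3 - <<'E'
from h import *
im=env.get_image("wrist"); save(im,"w1.png"); np.save("w1.npy",im,allow_pickle=True)
print(im["fx"],im["cx"],im["cy"])
E
```

```text
time: 1.0
position: [0.5233, -0.3178, 0.2302]
tcp_rot: [-3.141, -0.001, 0.012]
force: [-0.2, -1.0, -0.0]
width: 0.0851
finger_force: 0.0
time: 1.2
position: [0.5184, -0.3209, 0.2308]
tcp_rot: [-3.141, 0.002, 0.007]
force: [0.1, -1.1, 0.0]
width: 0.0852
finger_force: 0.0
345.85522909848686 273.6634413126 212.83250095764362
```

View pics/w1.png

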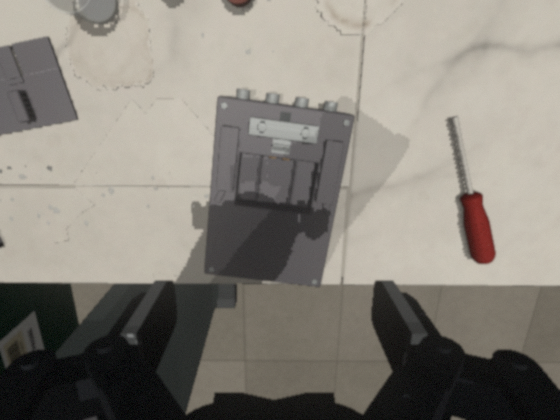

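The wrist view shows the logger deck with corners at about (221,97), (353,114), (322,286) and (206,272). The bay runs about (238,152) to (322,212), and the white strike plate is at (284,130). I'll check the sizes.

```bash
python3 - <<'E'
from h import *
im=np.load("w1.npy",allow_pickle=True).item()
P=[ray(im,u,v,.042)[:2] for u,v in [(221,97),(353,114),(322,286),(206,272)]]  # far-left, far-right, near-right, near-left
print(np.round(P,4)); 
for i in range(4): print(np.linalg.norm(P[i]-P[(i+1)%4]).round(4))
c=np.mean(P,0); ax=(P[0]+P[1]-P[2]-P[3]); print("c",c,"yaw",np.arctan2(ax[1],ax[0]))
ay=P[0]-P[1]+P[3]-P[2];print("yaw y",np.arctan2(-ay[0],ay[1]))
save(im,"w1c.png",(195,80,365,300),2.7)
E
```

```text
[[ 0.5988 -0.2729]
 [ 0.5847 -0.3945]
 [ 0.4031 -0.3752]
 [ 0.4195 -0.249 ]]
0.1224
0.1827
0.1272
0.181
c [ 0.50152478 -0.32288907] yaw -0.11888549440737989
yaw y -0.12252607066764558
```

View pics/w1c.png

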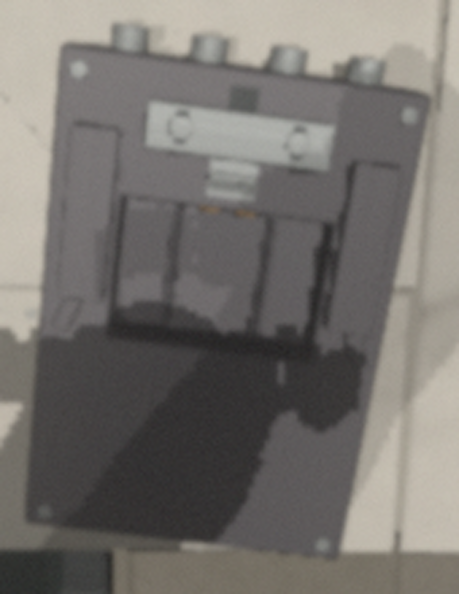

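```bash
python3 - <<'E'
from h import *
im=np.load("w1.npy",allow_pickle=True).item()
def quad(name,pts,z):
    P=np.array([ray(im,195+u/2.7,80+v/2.7,z)[:2] for u,v in pts])
    c=P.mean(0); ax=P[0]+P[1]-P[2]-P[3]; ay=P[0]-P[1]+P[3]-P[2]
    print(name,"sides",[np.linalg.norm(P[i]-P[(i+1)%4]).round(4) for i in range(4)],"c",c.round(4),"yaw",np.arctan2(ax[1],ax[0]).round(4),np.arctan2(-ay[0],ay[1]).round(4))
    return c,np.arctan2(ax[1],ax[0])
c,y=quad("deck",[(60,45),(429,95),(337,558),(27,522)],.042)
b,_=quad("bay",[(121,196),(332,222),(312,355),(108,328)],.042)
s,_=quad("screws",[(79,69),(410,116),(323,545),(44,512)],.042)
e=np.array([np.cos(y),np.sin(y)]); n=np.array([-e[1],e[0]])
print("bay in deck",(b-c)@e,(b-c)@n)
for nm,u,v in[("stop face L",147,147),("stop face R",331,170),("stop far R",335,124)]:
    p=ray(im,195+u/2.7,80+v/2.7,.045)[:2]-c; print(nm,p@e,p@n)
E
```

```text
deck sides [np.float64(0.1269), np.float64(0.1828), np.float64(0.126), np.float64(0.1826)] c [ 0.5007 -0.3214] yaw -0.1211 -0.1231
bay sides [np.float64(0.0759), np.float64(0.0506), np.float64(0.0771), np.float64(0.0494)] c [ 0.5191 -0.3237] yaw -0.1118 -0.1239
screws sides [np.float64(0.1148), np.float64(0.17), np.float64(0.1129), np.float64(0.1703)] c [ 0.4996 -0.3217] yaw -0.1272 -0.1276
bay in deck 0.018548827788097275 -7.01146883973101e-05
stop face L 0.061891017717816535 0.030589737347977236
stop face R 0.06223818251677417 -0.03392139316374794
stop far R 0.07782738220952364 -0.03265596568075272
```

```bash
echo '{"moves": [[0.085, -20, -300, 0, 0], [0.085, -20, -300, 0, 0], [0.085, -20, -300, 0, 0], [0.085, -20, -300, 0, 0], [0.085, -20, -300, 0, 0], [0.085, -20, -300, 0, 0], [0.085, -20, -300, 0, 0], [0.085, -20, -300, 0, 0]]}' | python3 jog.py
echo '{"moves": [[0.085, 0, 0, 0, 0], [0.085, 0, 0, 0, 0]]}' | python3 jog.py
python3 - <<'E'
from h import *
im=env.get_image("wrist"); save(im,"w2.png",None,1.4); np.save("w2.npy",im,allow_pickle=True)
E
```

```text
time: 2.05
position: [0.4964, -0.0212, 0.2319]
tcp_rot: [3.141, -0.001, 0.007]
force: [-0.2, -0.2, 0.1]
width: 0.0856
finger_force: 0.0
time: 2.25
position: [0.4971, -0.0229, 0.2314]
tcp_rot: [3.141, -0.0, 0.003]
force: [0.4, -0.6, -0.4]
width: 0.0849
finger_force: 0.0
```

View pics/w2.png

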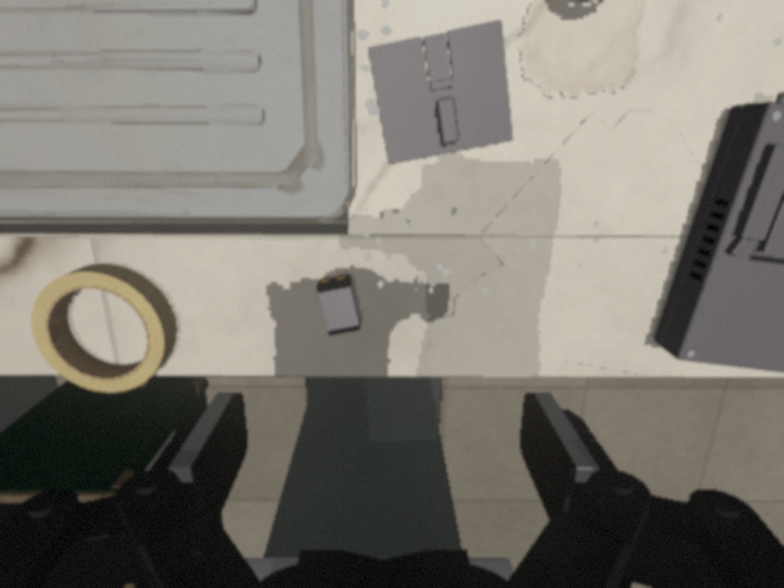

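The battery's terminals face away from the robot: gold dots at (335,280) in the 1.4x view, sleeve about (319,292) to (359,335). The cover's corners are at (369,48), (501,20), (512,139) and (389,163).

```bash
python3 - <<'E'
from h import *
im=np.load("w2.npy",allow_pickle=True).item()
def quad(name,pts,z):
    P=np.array([ray(im,u/1.4,v/1.4,z)[:2] for u,v in pts])
    c=P.mean(0); ax=P[0]+P[1]-P[2]-P[3]; ay=P[0]-P[1]+P[3]-P[2]
    print(name,"sides",[np.linalg.norm(P[i]-P[(i+1)%4]).round(4) for i in range(4)],"c",c.round(4),"yaw",np.arctan2(ax[1],ax[0]).round(4),np.arctan2(-ay[0],ay[1]).round(4))
    return c,np.arctan2(ax[1],ax[0])
quad("cover",[(369,48),(501,20),(512,139),(389,163)],.004)
quad("fin",[(436,100),(453,98),(459,142),(444,145)],.017)
c,y=quad("sleeve",[(319,292),(351,286),(359,329),(329,335)],.018)
# rectified top-face patch 0.5mm/px, rows along +battery x (up), printed as gray profile
y=.11 if abs(y)>.4 else y
e=np.array([np.cos(y),np.sin(y)]);n=np.array([-e[1],e[0]])
g=im["pixels"].astype(np.float32)
def samp(a,b):
    u,v=proj(im,[*(c+a*e+b*n),.018]); return cv2.remap(g,np.float32([[u]]),np.float32([[v]]),1)[0,0].astype(int)
for a in np.arange(.036,-.030,-.002): print(round(a,3),samp(a,0),samp(a,.006),samp(a,-.006))
print("lateral"); 
for b in np.arange(.02,-.021,-.002): print(round(b,3),samp(0,b))
E
```

```text
cover sides [np.float64(0.0912), np.float64(0.0779), np.float64(0.0912), np.float64(0.0777)] c [ 0.6059 -0.0653] yaw 0.1849 0.1904
fin sides [np.float64(0.0117), np.float64(0.0292), np.float64(0.0107), np.float64(0.0302)] c [ 0.5877 -0.0684] yaw 0.2108 0.151
sleeve sides [np.float64(0.0254), np.float64(0.0363), np.float64(0.0246), np.float64(0.0368)] c [0.4475 0.0106] yaw 0.169 0.2055
0.036 [191 185 172] [191 185 172] [181 175 162]
0.034 [168 161 150] [189 183 170] [137 133 123]
0.032 [128 122 114] [174 169 156] [117 113 105]
0.03 [109 105  98] [127 120 111] [102  94  85]
0.028 [73 70 63] [94 79 61] [93 78 58]
0.026 [47 46 40] [86 70 50] [86 69 50]
0.024 [45 43 40] [57 50 42] [55 49 43]
0.022 [45 42 41] [50 47 45] [46 43 42]
0.02 [53 51 49] [51 50 48] [55 53 52]
0.018 [98 96 95] [92 91 90] [104 101 101]
0.016 [126 123 123] [124 121 120] [128 125 125]
0.014 [130 126 127] [128 125 125] [131 128 128]
0.012 [130 127 127] [129 126 126] [130 126 127]
0.01 [128 127 126] [127 124 124] [131 128 128]
0.008 [127 124 125] [128 124 124] [130 127 127]
0.006 [128 126 125] [127 124 124] [130 127 126
[... 533 characters left out ...]
9 65] [70 67 63] [73 71 67]
-0.02 [105 103  95] [104 100  93] [105 102  94]
-0.022 [113 111 101] [112 109 100] [114 111 103]
-0.024 [114 111 103] [117 112 104] [113 109 102]
-0.026 [114 111 102] [117 112 103] [112 107 100]
-0.028 [116 112 104] [116 110 103] [114 111 102]
lateral
0.02 [118 113 105]
0.018 [119 113 107]
0.016 [117 113 106]
0.014 [118 115 111]
0.012 [123 120 120]
0.01 [127 124 124]
0.008 [128 125 125]
0.006 [126 123 124]
0.004 [128 124 124]
0.002 [128 124 125]
0.0 [129 126 126]
-0.002 [127 126 126]
-0.004 [130 127 127]
-0.006 [129 127 127]
-0.008 [130 126 126]
-0.01 [128 124 125]
-0.012 [106 104 103]
-0.014 [85 84 81]
-0.016 [103 100  92]
-0.018 [114 111 103]
-0.02 [115 112 104]
```

The battery origin is at about (0.452, 0.0115), yaw 0.19. Its extent checks at 45 mm and its width at about 26 mm. The cover measures 91 x 78 mm, which is consistent, with the fin at (0.588, -0.068). Now grasp the battery, with the tips staying about 9.5 mm above its base to clear the ribs.

To row units: 0.19 m is 190, 0.15 m is 150.

```bash
echo '{"moves": [[0.06, -45, -34.5, 50, -0.15], [0.06, -45, -34.5, 100, -0.187], [0.06, -45, -34.5, 150, -0.187], [0.06, -45, -34.5, 190, -0.187], [0.06, -45, -34.5, 210, -0.187], [0.06, -45, -34.5, 222, -0.187], [0.06, -45, -34.5, 222, -0.187], [0.06, -45, -34.5, 222, -0.187]]}' | python3 jog.py 30
echo '{"moves": [[0.02, 0, 0, 0, 0], [0.02, 0, 0, 0, 0], [0.02, 0, 0, 0, 0], [0.02, 0, 0, 0, 0], [0.02, 0, 0, 0, 0], [0.02, 0, 0, 0, 0]]}' | python3 jog.py 30
```

```text
time: 3.1
position: [0.4525, 0.0125, 0.0095]
tcp_rot: [3.142, -0.0, 0.192]
force: [0.2, 0.6, 0.7]
width: 0.0599
finger_force: 0.0
time: 3.7
position: [0.4532, 0.0132, 0.0106]
tcp_rot: [3.141, -0.003, 0.194]
force: [-0.2, -0.4, 6.2]
width: 0.0248
finger_force: 30.1
```

To row units: 0.3 m is 300, 0.25 m is 250.

```bash
echo '{"moves": [[0.02, 0, 0, -50, 0], [0.02, 0, 0, -100, 0], [0.02, 0, 50, -110, 0], [0.02, 0, 100, -110, 0.1], [0.02, 0, 150, -110, 0.2], [0.02, 0, 200, -110, 0.316], [0.02, 0, 250, -110, 0.316], [0.02, 0, 300, -110, 0.316]]}' | python3 jog.py
echo '{"moves": [[0.02, 14, 41, 0, 0], [0.02, 14, 41, 0, 0], [0.02, 14, 41, 0, 0]]}' | python3 jog.py
python3 - <<'E'
from h import *
o=env.observe(); print(o["position"],o["tcp_rot"],o["width"])
im=env.get_image("wrist"); save(im,"w3.png",(100,60,480,420),1.6); np.save("w3.npy",im,allow_pickle=True)
E
```

```text
time: 4.5
position: [0.5096, -0.2819, 0.1194]
tcp_rot: [-3.141, -0.0, -0.122]
force: [0.5, 0.1, 0.1]
width: 0.0248
finger_force: 30.0
time: 4.8
position: [0.5179, -0.323, 0.1185]
tcp_rot: [-3.14, 0.001, -0.124]
force: [-0.4, 0.9, -0.3]
width: 0.0249
finger_force: 30.0
[ 0.51786549 -0.32300683  0.11853101] [-3.14048560e+00  1.20599954e-03 -1.24088410e-01] 0.024889715332246275
```

View pics/w3.png

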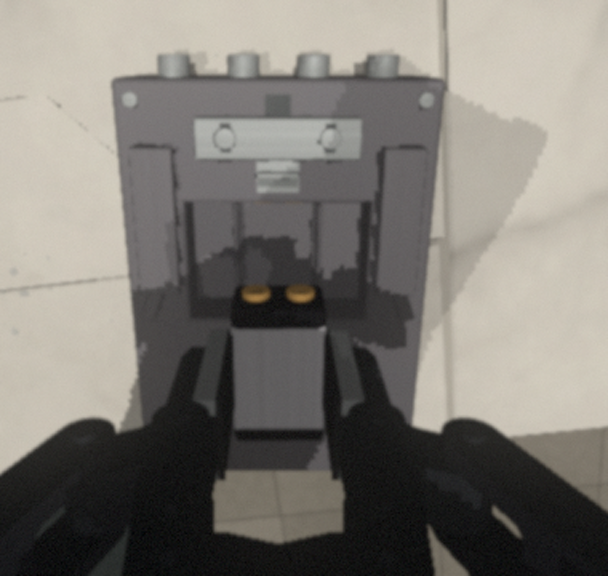

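The battery hangs straight in the fingers with its terminals forward: gold dots at (256,294) and (301,294), back edge at y=437. The bay's far edge runs (187,202) to (371,202). Now I'll measure the bay and the battery in this view.

```bash
python3 - <<'E'
from h import *
im=np.load("w3.npy",allow_pickle=True).item()
o=env.observe(); p=o["position"][:2]; y=-.122
e=np.array([np.cos(y),np.sin(y)]);n=np.array([-e[1],e[0]])
def s(nm,u,v,z):
    q=ray(im,100+u/1.6,60+v/1.6,z)[:2]-p; print(nm,(q@e).round(4),(q@n).round(4))
print("relative to TCP, logger axes")
s("deck FL (x+92)",113,80,.042);s("deck FR",444,80,.042)
s("bay FL (x+43)",187,202,.042);s("bay FR",371,202,.042);s("bay NL(x-9)",188,318,.042);s("bay NR",367,318,.042)
s("screw L",130,100,.042);s("screw R",427,100,.042)
s("ledge ramp",278,193,.042);s("stop face L",195,158,.049);s("stop face R",361,158,.049)
s("bat back L",236,436,.126);s("bat back R",324,436,.126);s("term",256,294,.1175);s("term",301,294,.1175);s("sleeve front L",234,325,.126);s("sleeve front R",325,325,.126)
E
```

```text
relative to TCP, logger axes
deck FL (x+92) 0.0745 0.0612
deck FR 0.0743 -0.0653
bay FL (x+43) 0.0265 0.0355
bay FR 0.0263 -0.0399
bay NL(x-9) -0.0262 0.038
bay NR -0.0264 -0.0409
screw L 0.0671 0.0553
screw R 0.0669 -0.0594
ledge ramp 0.0302 -0.0018
stop face L 0.0458 0.0303
stop face R 0.0457 -0.0339
bat back L -0.0231 0.0107
bat back R -0.0231 -0.0153
term 0.0189 0.0044
term 0.0189 -0.0084
sleeve front L 0.0134 0.0102
sleeve front R 0.0134 -0.0147
```

The battery and the bay line up within 1 mm, so I'll lower it straight down.

To row units: 0.085 m is 85, 0.083 m is 83.

```bash
echo '{"moves": [[0.02, 0, 0, 40, 0], [0.02, 0, 0, 60, 0], [0.02, 0, 0, 70, 0], [0.02, 0, 0, 75, 0], [0.02, 0, 0, 80, 0], [0.02, 0, 0, 83, 0], [0.02, 0, 0, 85, 0], [0.02, 0, 0, 85, 0]]}' | python3 jog.py
echo '{"moves": [[0.02, 0, 0, 1, 0], [0.02, 0, 0, 2, 0], [0.02, 0, 0, 2, 0]]}' | python3 jog.py
```

```text
time: 5.65
position: [0.5185, -0.3226, 0.0345]
tcp_rot: [3.141, -0.0, -0.122]
force: [0.4, 0.3, 0.8]
width: 0.0253
finger_force: 30.7
time: 5.95
position: [0.5184, -0.3225, 0.0323]
tcp_rot: [-3.142, 0.0, -0.122]
force: [0.1, -0.3, 0.3]
width: 0.025
finger_force: 30.7
```

```bash
echo '{"moves": [[0.02, 0, 0, 1, 0], [0.02, 0, 0, 1.5, 0], [0.02, 0, 0, 1.5, 0]]}' | python3 jog.py
echo '{"moves": [[0.036, 0, 0, 0, 0], [0.036, 0, 0, 0, 0], [0.036, 0, 0, 0, 0], [0.036, 0, 0, 0, 0]]}' | python3 jog.py
```

```text
time: 6.25
position: [0.5186, -0.3226, 0.0311]
tcp_rot: [3.141, -0.0, -0.122]
force: [-0.0, 0.3, 2.0]
width: 0.0252
finger_force: 30.9
time: 6.65
position: [0.5185, -0.3225, 0.0307]
tcp_rot: [-3.142, 0.0, -0.122]
force: [-0.5, -0.8, -0.7]
width: 0.0359
finger_force: 0.0
```

To row units: -0.1 m is -100, -0.14 m is -140.

```bash
echo '{"moves": [[0.036, 0, 0, -20, 0], [0.036, 0, 0, -50, 0], [0.05, 0, 0, -100, 0], [0.085, 0, 0, -140, 0], [0.085, 0, 0, -140, 0], [0.085, 0, 0, -140, 0]]}' | python3 jog.py
python3 - <<'E'
from h import *
im=env.get_image("wrist"); save(im,"w4.png",(140,60,440,300),2); np.save("w4.npy",im,allow_pickle=True); print(env.observe()["position"],env.observe()["tcp_rot"])
E
```

```text
time: 7.25
position: [0.5192, -0.323, 0.1723]
tcp_rot: [3.14, -0.003, -0.122]
force: [-0.2, 0.2, -0.3]
width: 0.085
finger_force: 0.0
[ 0.51823217 -0.32230944  0.17042353] [-3.14141034e+00  3.56796711e-04 -1.22191608e-01]
```

View pics/w4.png

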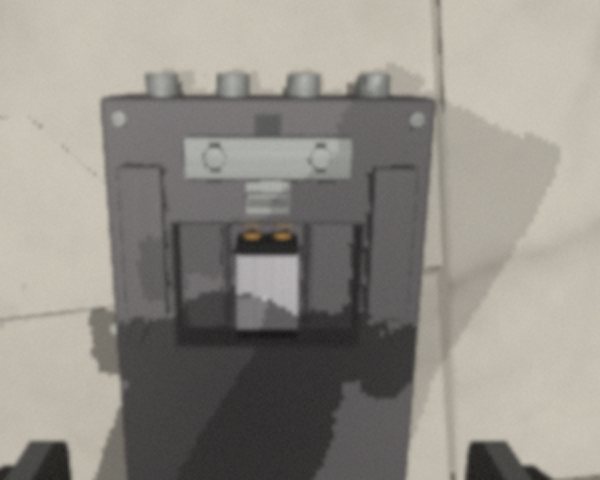

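The battery is seated squarely between the ribs: sleeve at (236–299, 253–331) in this view, terminals at the contacts. Battery grasping also showed the camera bias to be about 2 mm in tool y, so the corrected fin is at (0.589, -0.067), yaw 0.188. Going to it.

```bash
echo '{"moves": [[0.06, 39, -50, 0, -0.1], [0.06, 39, -100, 0, -0.2], [0.06, 39, -150, 0, -0.31], [0.06, 39, -200, 0, -0.31], [0.06, 39, -262.5, 20, -0.31], [0.06, 39, -262.5, 50, -0.31], [0.06, 39, -262.5, 80, -0.31], [0.06, 39, -262.5, 100, -0.31]]}' | python3 jog.py
echo '{"moves": [[0.05, 0, 0, 10, 0], [0.05, 0, 0, 10, 0]]}' | python3 jog.py
python3 - <<'E'
from h import *
im=env.get_image("wrist"); np.save("w5.npy",im,allow_pickle=True); o=env.observe(); print(o["position"],o["tcp_rot"]); save(im,"w5.png",(100,120,480,420),1.6)
E
```

```text
time: 8.1
position: [0.5859, -0.0647, 0.0659]
tcp_rot: [-3.139, 0.008, 0.191]
force: [-1.5, -0.2, 0.1]
width: 0.0598
finger_force: 0.0
time: 8.3
position: [0.5867, -0.0665, 0.0576]
tcp_rot: [-3.14, 0.006, 0.188]
force: [0.7, 0.3, -0.1]
width: 0.0501
finger_force: 0.0
[ 0.58811307 -0.06680141  0.05943336] [-3.14066334e+00  3.00951686e-03  1.87448976e-01]
```

View pics/w5.png

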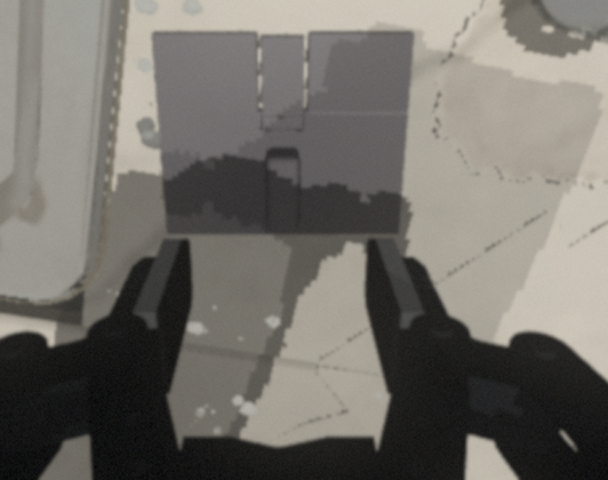

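Cover corners are (153,32), (412,32), (168,234) and (402,234). It is square to the tool, and the fin at x 266–300 lies centrally between the fingers. Checking the fore-aft offset.

```bash
python3 - <<'E'
from h import *
im=np.load("w5.npy",allow_pickle=True).item()
o=env.observe(); p=o["position"][:2]; y=.188
e=np.array([np.cos(y),np.sin(y)]);n=np.array([-e[1],e[0]])
def s(nm,u,v,z):
    q=ray(im,100+u/1.6,120+v/1.6,z)[:2]-p; print(nm,(q@e).round(4),(q@n).round(4))
s("FL",153,32,.004);s("FR",412,32,.004);s("BL",168,234,.004);s("BR",402,234,.004);s("finfront",283,149,.017)
E
```

```text
FL 0.0572 0.044
FR 0.0572 -0.047
BL -0.0223 0.044
BR -0.0222 -0.0493
finfront 0.0182 -0.0017
```

```bash
echo '{"moves": [[0.045, 0, 0, 20, 0], [0.045, 0, 0, 35, 0], [0.045, 0, 0, 45, 0], [0.045, 0, 0, 50, 0], [0.045, 0, 0, 50, 0]]}' | python3 jog.py 60
echo '{"moves": [[0.0, 0, 0, 1.5, 0], [0.0, 0, 0, 1.5, 0], [0.0, 0, 0, 1.5, 0], [0.0, 0, 0, 1.5, 0], [0.0, 0, 0, 1.5, 0], [0.0, 0, 0, 1.5, 0]]}' | python3 jog.py 60
```

```text
time: 8.85
position: [0.5892, -0.0669, 0.0108]
tcp_rot: [-3.142, 0.0, 0.187]
force: [-0.9, -0.3, 0.6]
width: 0.0451
finger_force: 0.0
time: 9.45
position: [0.5898, -0.0668, 0.0102]
tcp_rot: [3.141, -0.001, 0.188]
force: [-1.5, -0.2, 5.7]
width: 0.0102
finger_force: 60.0
```

```bash
echo '{"moves": [[0.03, 0, 0, 0, 0], [0.03, 0, 0, 0, 0], [0.03, 0, 0, 3, 0], [0.03, 0, 0, 3, 0]]}' | python3 jog.py 60
echo '{"moves": [[0.0, 0, 0, 0, 0], [0.0, 0, 0, 0, 0], [0.0, 0, 0, 0, 0], [0.0, 0, 0, 0, 0], [0.0, 0, 0, 0, 0]]}' | python3 jog.py 80
```

```text
time: 9.85
position: [0.5885, -0.0666, 0.0054]
tcp_rot: [-3.141, 0.002, 0.188]
force: [-0.9, 1.4, -1.4]
width: 0.03
finger_force: 0.0
time: 10.35
position: [0.5892, -0.0667, 0.0062]
tcp_rot: [-3.142, 0.0, 0.188]
force: [0.0, 0.3, -0.7]
width: 0.0095
finger_force: 80.6
```

Cover gripped. Lift it, carry it over to the logger's plain deck, hover and check.

To row units: -0.12 m is -120, 0.16 m is 160.

```bash
echo '{"moves": [[0, 0, 0, -20, 0], [0, 0, 0, -50, 0], [0, 0, 0, -90, 0], [0, -30, 30, -110, 0], [0, -60, 60, -110, 0.05], [0, -90, 90, -110, 0.1], [0, -120, 125, -110, 0.15], [0, -150, 160, -110, 0.2]]}' | python3 jog.py
echo '{"moves": [[0, -30, 40, 0, 0.05], [0, -58, 37, 0, 0.11], [0, -58, 37, 0, 0.11], [0, -58, 37, 20, 0.11], [0, -58, 37, 20, 0.11], [0, -58, 37, 20, 0.11]]}' | python3 jog.py
```

```text
time: 11.15
position: [0.4707, -0.253, 0.1165]
tcp_rot: [3.141, -0.0, -0.013]
force: [1.0, -0.4, -0.5]
width: 0.0099
finger_force: 80.5
time: 11.75
position: [0.4134, -0.2877, 0.0962]
tcp_rot: [-3.141, 0.001, -0.121]
force: [0.9, -0.7, -0.8]
width: 0.0094
finger_force: 80.5
```

To row units: 0.0245 m is 24.5, 0.0218 m is 21.8.

```bash
echo '{"moves": [[0, 24.5, 21.8, 0, 0], [0, 24.5, 21.8, 0, 0], [0, 24.5, 21.8, 0, 0]]}' | python3 jog.py
python3 - <<'E'
from h import *
im=env.get_image("wrist"); np.save("w6.npy",im,allow_pickle=True); o=env.observe(); print(o["position"],o["tcp_rot"]); save(im,"w6.png",(90,30,490,330),2)
E
```

```text
time: 12.05
position: [0.436, -0.313, 0.0968]
tcp_rot: [3.141, -0.001, -0.121]
force: [0.5, -0.5, -1.3]
width: 0.0092
finger_force: 80.5
[ 0.435331   -0.31252026  0.09663882] [-3.14150441e+00 -8.17352697e-05 -1.21423816e-01]
```

View pics/w6.png

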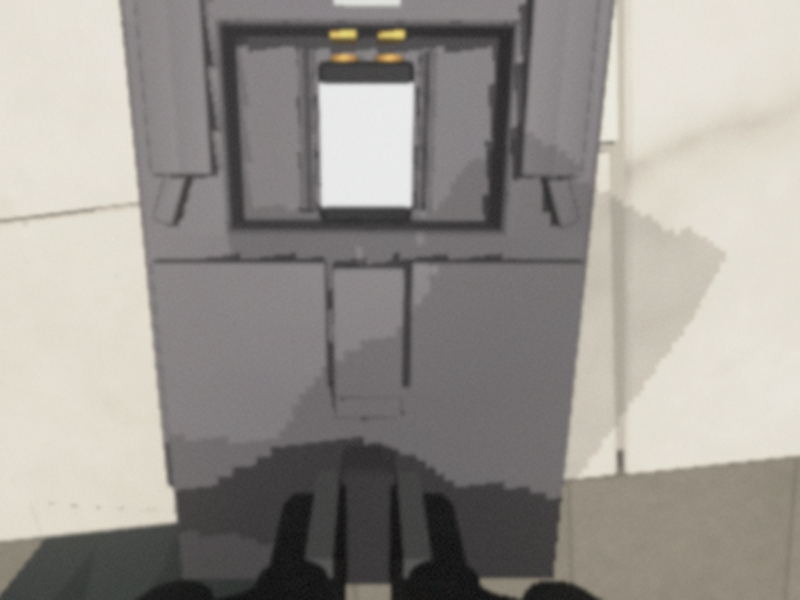

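The carried cover is square over the deck: front edge (150,260) to (585,260), tab in the middle. The bay runs (222,25)–(515,27) to (233,228)–(500,228), with the battery flat inside and its terminals at the contacts. Measuring cover against bay; no more pictures after this.

```bash
python3 - <<'E'
from h import *
im=np.load("w6.npy",allow_pickle=True).item()
o=env.observe(); p=o["position"][:2]; y=-.122
e=np.array([np.cos(y),np.sin(y)]);n=np.array([-e[1],e[0]])
def s(nm,u,v,z):
    q=ray(im,90+u/2,30+v/2,z)[:2]-p; print(nm,(q@e).round(4),(q@n).round(4))
s("cov FL",150,260,.0944);s("cov FR",585,260,.0944);s("tab L",332,264,.096);s("tab R",409,264,.096)
s("bay FL",222,25,.042);s("bay FR",515,27,.042);s("bay NL",233,228,.042);s("bay NR",500,228,.042)
s("bat NL",321,216,.038);s("bat NR",412,216,.038);s("rail end L",205,175,.051);s("rail end R",522,175,.051)
s("lip edge L",213,175,.051)
E
```

```text
cov FL 0.0575 0.0452
cov FR 0.0575 -0.0472
tab L 0.057 0.0065
tab R 0.057 -0.0098
bay FL 0.1095 0.0368
bay FR 0.1091 -0.0394
bay NL 0.0573 0.0372
bay NR 0.0573 -0.0387
bat NL 0.0602 0.0124
bat NR 0.0602 -0.0139
rail end L 0.0724 0.042
rail end R 0.0724 -0.042
lip edge L 0.0724 0.0399
```

The cover is centred on the bay to within 0.5 mm, with its leading edge at logger x ≈ -9. Lowering it onto the deck.

To row units: 0.0465 m is 46.5, 0.045 m is 45.

```bash
echo '{"moves": [[0, 0, 0, 20, 0], [0, 0, 0, 35, 0], [0, 0, 0, 42, 0], [0, 0, 0, 45, 0], [0, 0, 0, 46.5, 0], [0, 0, 0, 46.5, 0]]}' | python3 jog.py
echo '{"moves": [[0, 0, 0, 1, 0], [0, 0, 0, 1, 0]]}' | python3 jog.py
```

```text
time: 12.7
position: [0.4353, -0.313, 0.0503]
tcp_rot: [3.141, -0.001, -0.122]
force: [0.0, -0.0, 0.2]
width: 0.0093
finger_force: 80.5
time: 12.9
position: [0.4352, -0.313, 0.0493]
tcp_rot: [3.141, -0.001, -0.122]
force: [-0.0, -0.2, -0.8]
width: 0.0092
finger_force: 80.5
```

To row units: 0.0007 m is 0.7.

```bash
echo '{"moves": [[0, 0, 0, 0.7, 0], [0, 0, 0, 0.7, 0]]}' | python3 jog.py; echo '{"moves": [[0, 0, 0, 0.7, 0], [0, 0, 0, 0.7, 0]]}' | python3 jog.py
```

```text
time: 13.1
position: [0.4349, -0.3129, 0.0482]
tcp_rot: [3.142, -0.0, -0.122]
force: [0.4, -0.2, -0.4]
width: 0.0094
finger_force: 80.5
time: 13.3
position: [0.4349, -0.3129, 0.0482]
tcp_rot: [3.141, -0.0, -0.122]
force: [-0.4, 1.8, 4.0]
width: 0.0093
finger_force: 81.2
```

Contact at the expected height. Now slide it into the guides.

```bash
echo '{"moves": [[0, 5, 0, -0.5, 0], [0, 10, 0, -0.5, 0], [0, 14, 0, -0.5, 0], [0, 17, 0, -0.5, 0], [0, 17, 0, -0.5, 0]]}' | python3 jog.py; echo '{"moves": [[0, 4, 0, 0, 0], [0, 8, 0, 0, 0], [0, 12, 0, 0, 0], [0, 12, 0, 0, 0]]}' | python3 jog.py
```

```text
time: 13.8
position: [0.4522, -0.3151, 0.0482]
tcp_rot: [3.141, 0.0, -0.122]
force: [-3.2, -0.5, 5.0]
width: 0.0093
finger_force: 81.2
time: 14.2
position: [0.4642, -0.3166, 0.0482]
tcp_rot: [3.141, -0.0, -0.122]
force: [-2.6, 0.5, 5.0]
width: 0.0098
finger_force: 81.2
```

```bash
echo '{"moves": [[0, 5, 0, 0, 0], [0, 10, 0, 0, 0], [0, 15, 0, 0, 0], [0, 20, 0, 0, 0], [0, 24, 0, 0, 0], [0, 27, 0, 0, 0], [0, 27, 0, 0, 0]]}' | python3 jog.py; echo '{"moves": [[0, 1, 0, 0, 0], [0, 2, 0, 0, 0], [0, 2, 0, 0, 0]]}' | python3 jog.py
```

```text
time: 14.9
position: [0.4906, -0.3198, 0.0482]
tcp_rot: [3.141, 0.0, -0.122]
force: [-3.1, 0.9, 5.9]
width: 0.0096
finger_force: 81.3
time: 15.2
position: [0.492, -0.32, 0.0482]
tcp_rot: [3.141, 0.001, -0.122]
force: [-4.5, 0.6, 6.6]
width: 0.0096
finger_force: 81.4
```

```bash
for i in 1 2 3 4; do echo '{"moves": [[0, 0.5, 0, 0, 0], [0, 1, 0, 0, 0], [0, 1, 0, 0, 0]]}' | python3 jog.py | grep -E 'position|force: \['; done
```

```text
position: [0.4929, -0.3201, 0.0482]
force: [-5.5, 0.4, 6.3]
position: [0.4939, -0.3202, 0.0482]
force: [-4.3, 0.3, 6.6]
position: [0.4949, -0.3203, 0.0482]
force: [-4.6, 0.9, 5.0]
position: [0.4958, -0.3204, 0.0482]
force: [-5.2, 0.5, 5.5]
```

```bash
for i in 1 2; do echo '{"moves": [[0, 0.5, 0, 0, 0], [0, 1, 0, 0, 0], [0, 1, 0, 0, 0]]}' | python3 jog.py | grep -E 'position|force: \['; done
```

```text
position: [0.4966, -0.3205, 0.0482]
force: [-5.1, 0.3, 8.0]
position: [0.4967, -0.3205, 0.0482]
force: [-7.2, 0.2, 9.0]
```

The force is starting to rise: the tooth has reached the ramp. Continuing in small steps.

Careful with the scale: shifts go in mm. That gives: 0.0008 m is 0.8, 0.0004 m is 0.4.

```bash
for i in 1 2 3; do echo '{"moves": [[0, 0.4, 0, 0, 0], [0, 0.8, 0, 0, 0], [0, 0.8, 0, 0, 0]]}' | python3 jog.py | grep -E 'position|force: \['; done
```

```text
position: [0.4968, -0.3205, 0.0482]
force: [-8.6, 1.8, 10.1]
position: [0.4968, -0.3205, 0.0482]
force: [-11.3, 1.6, 11.3]
position: [0.4969, -0.3205, 0.0482]
force: [-12.9, 2.7, 12.5]
```

```bash
echo '{"moves": [[0, 0, 0, -1, 0], [0, 0, 0, -1.5, 0], [0, 0, 0, -1.5, 0]]}' | python3 jog.py | grep -E 'position|rot|force: \['; for i in 1 2; do echo '{"moves": [[0, 0.4, 0, 0, 0], [0, 0.8, 0, 0, 0], [0, 0.8, 0, 0, 0]]}' | python3 jog.py | grep -E 'position|rot|force: \['; done
```

```text
position: [0.4974, -0.3204, 0.0484]
tcp_rot: [-3.141, 0.007, -0.123]
force: [-8.3, 0.7, 4.8]
position: [0.4975, -0.3204, 0.0482]
tcp_rot: [-3.141, 0.009, -0.124]
force: [-10.6, 1.4, 5.9]
position: [0.4975, -0.3204, 0.0482]
tcp_rot: [-3.141, 0.01, -0.124]
force: [-12.7, 0.4, 7.3]
```

```bash
for i in 1 2 3; do echo '{"moves": [[0, 0.4, 0, 0, 0], [0, 0.8, 0, 0, 0], [0, 0.8, 0, 0, 0]]}' | python3 jog.py | grep -E 'position|rot|force: \['; done
```

```text
position: [0.4977, -0.3204, 0.0482]
tcp_rot: [-3.141, 0.011, -0.124]
force: [-13.2, 0.3, 8.2]
position: [0.4981, -0.3204, 0.0482]
tcp_rot: [-3.141, 0.012, -0.124]
force: [-14.6, 1.2, 9.5]
position: [0.4984, -0.3204, 0.0481]
tcp_rot: [-3.141, 0.013, -0.124]
force: [-15.4, 1.7, 9.9]
```

To row units: -0.002 m is -2, -0.001 m is -1.

```bash
echo '{"moves": [[0, 0, 0, -1, 0], [0, 0, 0, -2, 0], [0, 0, 0, -2, 0]]}' | python3 jog.py | grep -E 'position|rot|force: \['; for i in 1 2; do echo '{"moves": [[0, 0.3, 0, 0, 0], [0, 0.6, 0, 0, 0], [0, 0.6, 0, 0, 0]]}' | python3 jog.py | grep -E 'position|rot|force: \['; done
```

```text
position: [0.4997, -0.3204, 0.0497]
tcp_rot: [-3.14, 0.011, -0.124]
force: [-10.4, 0.8, 5.3]
position: [0.4998, -0.3204, 0.0497]
tcp_rot: [-3.14, 0.012, -0.124]
force: [-12.9, 0.5, 5.0]
position: [0.5002, -0.3204, 0.0496]
tcp_rot: [-3.14, 0.012, -0.124]
force: [-13.1, 0.7, 6.2]
```

```bash
for i in 1 2 3; do echo '{"moves": [[0, 0.3, 0, 0, 0], [0, 0.6, 0, 0, 0], [0, 0.6, 0, 0, 0]]}' | python3 jog.py | grep -E 'position|rot|force: \['; done
```

```text
position: [0.5002, -0.3203, 0.0495]
tcp_rot: [-3.14, 0.013, -0.124]
force: [-13.2, 1.4, 6.0]
position: [0.5025, -0.3206, 0.0497]
tcp_rot: [-3.14, 0.01, -0.124]
force: [-8.9, 0.8, 2.4]
position: [0.5063, -0.3211, 0.0498]
tcp_rot: [-3.14, 0.004, -0.122]
force: [-3.3, 1.3, -4.4]
```

The push fell from 13 N to 3 N with a jump of about 4 mm: the click. I'll lower the cover back to the deck, then test by pulling back lightly, since a latched tab should resist.

To row units: 0.0015 m is 1.5, 0.002 m is 2.

```bash
echo '{"moves": [[0, 0, 0, 1, 0], [0, 0, 0, 1.5, 0], [0, 0, 0, 2, 0], [0, 0, 0, 2, 0]]}' | python3 jog.py | grep -E 'position|rot|force: \['; for i in 1 2 3; do echo '{"moves": [[0, -0.6, 0, 0, 0], [0, -1, 0, 0, 0], [0, -1, 0, 0, 0]]}' | python3 jog.py | grep -E 'position|rot|force: \['; done
```

```text
position: [0.5063, -0.3211, 0.0489]
tcp_rot: [-3.141, 0.003, -0.122]
force: [-7.1, 0.8, 1.5]
position: [0.5063, -0.3211, 0.0491]
tcp_rot: [-3.141, 0.001, -0.122]
force: [-4.4, 1.0, -0.3]
position: [0.5062, -0.3215, 0.0494]
tcp_rot: [-3.141, -0.001, -0.122]
force: [-2.5, 1.8, -1.5]
position: [0.5061, -0.3219, 0.0497]
tcp_rot: [3.141, -0.003, -0.122]
force: [0.9, 0.7, -3.4]
```

```bash
for i in 1 2 3; do echo '{"moves": [[0, -0.5, 0, 0.3, 0], [0, -0.8, 0, 0.3, 0], [0, -0.8, 0, 0.3, 0]]}' | python3 jog.py | grep -E 'position|rot|force: \['; done
```

```text
position: [0.5048, -0.3218, 0.0496]
tcp_rot: [3.141, -0.002, -0.122]
force: [1.1, -0.7, -1.8]
position: [0.5047, -0.3218, 0.0495]
tcp_rot: [3.141, -0.003, -0.122]
force: [3.8, -1.1, -1.2]
position: [0.5046, -0.3218, 0.0494]
tcp_rot: [3.141, -0.005, -0.122]
force: [6.5, -0.5, -2.1]
```

The cover moved back 1.5 mm and then held firm against 6.5 N, so the tab is latched. Relax, seat it, then release.

```bash
echo '{"moves": [[0, 1, 0, 0.5, 0], [0, 2, 0, 1, 0], [0, 2.8, 0, 1, 0], [0, 2.8, 0, 1, 0]]}' | python3 jog.py | grep -E 'position|rot|force: \['; echo '{"moves": [[0.025, 0, 0, 0, 0], [0.025, 0, 0, 0, 0], [0.025, 0, 0, 0, 0], [0.025, 0, 0, 0, 0]]}' | python3 jog.py
```

```text
position: [0.5049, -0.3217, 0.0482]
tcp_rot: [3.141, 0.0, -0.122]
force: [0.2, -1.0, 4.7]
time: 24.5
position: [0.5045, -0.3211, 0.0469]
tcp_rot: [-3.141, 0.002, -0.122]
force: [0.3, 0.0, -0.3]
width: 0.025
finger_force: 0.0
```

To row units: -0.14 m is -140, -0.12 m is -120.

```bash
echo '{"moves": [[0.025, 0, 0, -10, 0], [0.03, 0, 0, -30, 0], [0.03, 0, 0, -70, 0], [0.03, 0, 0, -120, 0], [0.03, 0, 0, -140, 0], [0.03, 0, 0, -140, 0]]}' | python3 jog.py && echo '{"moves": [[0.03, 0, 0, 0, 0], [0.03, 0, 0, 0, 0], [0.03, 0, 0, 0, 0]]}' | python3 jog.py
python3 - <<'E'
from h import *
im=env.get_image("wrist"); o=env.observe(); p=o["position"]; print(p)
# column profile along logger x at deck level +4mm, y=+30mm: edges of cover rear and of leading edge/stop
L=np.array([.5011,-.3204]);y=-.122;e=np.array([np.cos(y),np.sin(y)]);n=np.array([-e[1],e[0]])
g=im["pixels"].astype(np.float32).mean(2)
for b in(.025,-.025):
    print(b,[(int(1000*a),int(cv2.remap(g,*[np.float32([[k]]) for k in proj(im,[*(L+a*e+(b-.0015)*n),.046])],1)[0,0])) for a in np.arange(-.03,.08,.002)])
E
```

```text
time: 25.1
position: [0.5075, -0.3229, 0.1932]
tcp_rot: [3.137, -0.009, -0.122]
force: [0.7, 0.7, -0.4]
width: 0.0298
finger_force: 0.0
time: 25.4
position: [0.5042, -0.3208, 0.1857]
tcp_rot: [-3.14, 0.003, -0.122]
force: [-0.7, -0.2, -0.2]
width: 0.0302
finger_force: 0.0
[ 0.50434768 -0.32091265  0.18576548]
0.025 [(-30, 66), (-27, 67), (-25, 67), (-23, 67), (-21, 67), (-19, 67), (-17, 67), (-15, 69), (-13, 69), (-11, 67), (-9, 69), (-7, 70), (-5, 69), (-3, 89), (-1, 111), (0, 108), (2, 97), (4, 95), (6, 96), (8, 97), (10, 96), (12, 98), (14, 98), (16, 98), (18, 99), (20, 98), (22, 97), (24, 98), (26, 103), (28, 114), (30, 118), (32, 119), (34, 117), (36, 118), (38, 118), (40, 118), (42, 120), (44, 118), (46, 120), (48, 119), (50, 120), (52, 121), (54, 121), (56, 120), (58, 122), (60, 112), (62, 122), (64, 169), (66, 168), (68, 148), (70, 152), (72, 160), (74, 178), (76, 175), (78, 132)]
-0.025 [(-30, 53), (-27, 51), (-25, 53), (-23, 52), (-21, 53), (-19, 56), (-17, 72), (-15, 82), (-13, 92), (-11, 96), (-9, 94), (-7, 95), (-5, 95), (-3, 94), (-1, 95), (0, 98), (2, 96), (4, 96), (6, 96), (8, 98), (10, 97), (12, 98), (14, 97), (16, 99), (18, 97), (20, 98), (22, 99), (24, 98), (26, 99), (28, 99), (30, 102), (32, 99), (34, 101), (36, 101), (38, 101), (40, 101), (42, 102), (44, 103), (46, 102), (48, 104), (50, 104), (52, 109), (54, 111), (56, 113), (58, 121), (60, 107), (62, 132), (64, 170), (66, 175), (68, 174), (70, 175), (72, 182), (74, 182), (76, 178), (78, 124)]
```

The bay is covered, and the cover's leading edge is about 2 mm before the stop at logger x ≈ 61–63. That matches the latched position, so I'm handing it in.

```bash
python3 -c "
from plant import env
print(env.job_done())"
```

```text
the job is handed in; nothing more can be done
None
```

The job is handed in, with no verdict shown: the battery is in its cradle with terminals to the contacts, and the cover is released under both rails, its tab clicked (push fell from 13 to 3 N, then held against a 6.5 N pull back); I kept clear of the beaker, vial and stopper but did not re-check them at the end.

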